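# Orange-dotted stones under the drying lamp

### The job

Lay the orange-capped marker left on the drying lamp's plate lengthwise in the black pen tray, and pick every orange-dotted stone out of the bin into the white tray, leaving all other stones in the bin. Then slide the loaded tray - do not lift or tip it - over the step and along the plate, squarely between the yellow strips, until its nose is up against the stop under the hood, and press the green button fully down to start the lamp. Leave the yellow-capped marker, the paint jar and the bottle where they are.

Things in the scene. Friction and masses are not known exactly. Their poses are not given: they have to be found in the camera images.
- orange_stone1: grey river stone, round like a thick pebble: 44 mm across at its widest (13 to 21 mm above its underside), 34 mm tall, flat underside and top 26 mm across, about 100 g; origin at its centre, 17 mm above its underside. Orange painted dot on top and underside; one of the stones to be dried (may be absent)
- orange_stone2: grey river stone, round like a thick pebble: 44 mm across at its widest (13 to 21 mm above its underside), 34 mm tall, flat underside and top 26 mm across, about 100 g; origin at its centre, 17 mm above its underside. Orange painted dot on top and underside; one of the stones to be dried (may be absent)
- orange_stone3: grey river stone, round like a thick pebble: 44 mm across at its widest (13 to 21 mm above its underside), 34 mm tall, flat underside and top 26 mm across, about 100 g; origin at its centre, 17 mm above its underside. Orange painted dot on top and underside; one of the stones to be dried (may be absent)
- orange_stone4: grey river stone, round like a thick pebble: 44 mm across at its widest (13 to 21 mm above its underside), 34 mm tall, flat underside and top 26 mm across, about 100 g; origin at its centre, 17 mm above its underside. Orange painted dot on top and underside; one of the stones to be dried (may be absent)
- pale_stone: cream-white river stone, round like a thick pebble: 44 mm across at its widest (13 to 21 mm above its underside), 34 mm tall, flat underside and top 26 mm across, about 100 g; origin at its centre, 17 mm above its underside. No dot; stays in the bin
- dark_stone: dark grey river stone, round like a thick pebble: 44 mm across at its widest (13 to 21 mm above its underside), 34 mm tall, flat underside and top 26 mm across, about 100 g; origin at its centre, 17 mm above its underside. No dot; stays in the bin
- yellow_stone: grey river stone, round like a thick pebble: 44 mm across at its widest (13 to 21 mm above its underside), 34 mm tall, flat underside and top 26 mm across, about 100 g; origin at its centre, 17 mm above its underside. Yellow dot; stays in the bin
- bare_stone: grey river stone, round like a thick pebble: 44 mm across at its widest (13 to 21 mm above its underside), 34 mm tall, flat underside and top 26 mm across, about 100 g; origin at its centre, 17 mm above its underside. No dot; stays in the bin
- bin: shallow fixed wooden bin, 200 x 200 mm outside and 14 mm high, walls and floor 4 mm thick, stones standing in it about 18 mm apart; origin at the centre of its underside
- tray: loose white tray, 124 mm wide (x), 170 mm long (y, +-85), 350 g. Floor 4 mm thick, walls 4 mm thick, tops 14 to 17 mm above its underside. Nose at the -y end, bevelled below: over the last 25 mm the underside rises 20 degrees to 9 mm, so it rides up a low step. Blue grip outside the +y end. Origin under its middle, at underside level; flat floor inside: x +-58 mm, y -60 to +81 mm
- tray_grip (a point): point in the tray's upright blue grip, at (0, 98, 38) mm in the tray's frame, 12 mm below the top of the grip. The grip is 20 mm thick (tray x), 26 mm long (tray y) and rises to 50 mm above the underside: pinch it from above across its thickness
- tray_nose (a point): middle of the tray's front end, at (0, -85, 0) mm in the tray's frame; axes as the tray
- lamp: fixed drying lamp on a 6 mm thick plate, 170 (x) by 180 mm (y, +-90), yellow strips along its long edges from x +-72 mm out. The tray enters over the +y edge (a 6 mm step up) and slides to -y. At -y a grey housing, its front wall (y -90 mm) the stop; a hood reaches out to y -44 mm, underside 64 and top 84 mm above the table. Origin mid-plate, table level
- lamp_stop (a point): foot of the stop wall, at (0, -90, 6) mm in the lamp's frame; axes as the lamp. The tray is home when its nose is here
- lamp_button (a joint): travel of the lamp's push button, 0 out, 0.006 m fully down; springs back, about 5 N when fully down
- lamp_button_top (a point): top of the green push button, 30 mm across, on the lamp housing's top; press straight down
- orange_marker: black marker pen with an orange cap, round, 15 mm diameter, 130 mm long along its x (cap towards +x, with a small clip that keeps it from rolling), 25 g, left lying on the lamp's plate. Origin at mid-length on the pen's axis
- pen_tray: fixed shallow black pen tray, 90 mm (x) by 180 mm (y) outside, 12 mm high, walls and floor 4 mm thick; origin at the centre of its underside
- yellow_marker: the same kind of marker with a yellow cap, lying on the table; leave it alone
- paint_pot: closed paint jar, 52 mm across, 70 mm tall; leave it alone
- varnish: closed bottle, 44 mm across, 120 mm tall; leave it alone
Mind the look-alikes: they are no part of the job. Leave any pink or purple look-alike of the orange_stone2 alone.

How it is judged:
By the outcome, as a careful person would: the job done as asked, in the order asked, and still so for the second after the job is handed in, with the robot touching nothing.
Of orange_stone1, orange_stone2, orange_stone3, orange_stone4 only 2 to 4 are there at a start; the rules pass over those that are not, and their reading is None.
At some moment in a run one of orange_stone1, orange_stone2, orange_stone3, orange_stone4, orange_marker may be knocked a few centimetres aside while the robot is not near it.
Once in a run the grip may slacken for a moment while it holds something.
It also fails if it takes over 210 s, if anything falls off the work surface, if the arm or the gripper's body presses on something with over 40 N, if the wrist force passes 120 N, or if a joint passes its speed limit or range.

### The arm

A 6-joint arm with a two-finger parallel gripper is mounted at the origin on the work surface. World frame = base frame: x ahead of the robot, y to its left, z up, the work surface at z = 0. Lengths are in m, angles in rad, forces in N, time in s.
With the tool pointing down it reaches from about 0.375 to 0.975 m from the base axis. Payload 3.8 kg.
Tool frame: the origin (TCP) lies midway between the tips of the shut fingers; the grasp point (between the pads) lies 19 mm behind it; z points along the fingers, y is the direction in which the jaws open and shut (so a half turn about z gives the same grasp; the last joint's range is limited). The gripper opens to 85 mm and grips with 20 to 120 N. Pads are 22 mm wide; open, the fingers measure 114 mm over their backs; the gripper's body (76 mm by 85 mm) begins 54 mm behind the grasp point. The pads swing forward as they close: fully open they stand 13 mm farther back than shut.
Start: joints at [1.289, 0.264, 1.604, -0, 1.274, -0.037], TCP at [0.164, 0.655, 0.231] pointing down, gripper open.
Joint ranges: [-2.63, 2.63], [-0.94, 2.18], [0.31, 2.57], [-1.31, 4.45], [0, 2.66], [-2.55, 2.55]. Speed limits (rad/s): [2.57, 2.57, 3.14, 3.14, 3.14, 3.14].

### API

Orientations are given as a rotation vector (axis times angle).
In Python, from workcell import bot gives the robot as it stands.
- The arm moves only by the tool drive_tool, never from a script. Its argument "deltas" is a list of rows, each an object with "hand": the opening, from 0 (shut) to 1 (fully open); "offset": the shift along the world's x, y, z in cm, a list of three; "angular": the turn, a rotation vector about the world's x, y, z in degrees, a list of three. A call has 1 to 8 rows; each row is the pose to reach, as a shift and turn from the pose commanded when the call began; what a row does not reach only later rows make up. A row lasts 1/8 s, in which the tool goes at most 62.5 mm and 10.7 degrees, less where a joint would pass 70% of its speed; a pose out of reach is approached as far as the arm can. A call with a gripper value outside its range is refused whole. The fingers move at their own pace and stop on an object; "force" is the grip in N (left out, the last holds). Time passes only in rows, so rows that repeat a pose let the fingers close. It gives the time, the measured TCP pose, the force and the opening at its end, in the units of the state.
- bot.read_state(): the state, without advancing time (a new reading comes with each control period).
- bot.read_camera(name): name is "side" or "top" or "wrist"; returns a dict with "frame" (400x640x3 uint8, blue, green, red), "mtx" (3x3 intrinsics, pixels), "k1" (the pictures are not rectified: a ray, as slopes to the right and down, at radius r is drawn at 1 + k1 r^2 times it, then the intrinsics apply), "R" (3x3) and "t" (3): a world point X has camera coordinates R X + t. Camera axes: x right, y down, z forward; pixel columns grow to the right and rows downward; lengths in m; the calibration is good to about 2 mm. A picture is of the moment at which its call begins. There is no depth.
- bot.finish_job(): hands the job in, once; it reports no verdict.
The state is a dict: "time": time; "q": joint angles; "joint_vel": joint speeds; "joint_torque": joint torques, N m; "tool_pos": TCP position; "tcp_rot": TCP orientation; "wrist_force": force on the tool from outside, world axes, zero at the start; "torque": the same for the moment, N m; "width": opening from 0.0 (shut) to 1.0 (fully open).
Only numpy, scipy, OpenCV 4.12 (cv2) and the standard library are available. Lean on these libraries where they do the work, as an engineer would, in place of code of your own. Each camera call takes 0.05 s, during which the arm holds its last target. There are 200 camera calls.

## Working session

There is one attempt and no reset: what is moved stays moved. The work goes in short steps, Python scripts to look and compute and a tool call to move; the robot and the scene stay as the last step left them, time stands still between calls to the robot, and variables do not carry over. Pictures are saved under pics/ and viewed, about 12 in all and at most 16, crops included, and the job is handed in when it is done.

Besides the shell and the picture viewer there is one more tool, called after "Request:" as name(argument=value, ...) on one line, values as JSON. drive_tool: Moves the arm, as the interface text tells. Its arguments: {"type":"object","properties":{"deltas":{"type":"array"},"force":{"type":"number"}},"required":["deltas"]}

```bash
ls; mkdir -p pics
cat > h.py <<'E'
import numpy as np, cv2
from workcell import bot
def snap(n,f):
    c=bot.read_camera(n); cv2.imwrite(f'pics/{f}.png',c['frame']); np.savez(f'pics/{f}.npz',**c); return c
def load(f): return dict(np.load(f'pics/{f}.npz'))
def ray(c,u,v):
    k=c['mtx']; d=np.array([float(c['k1']),0,0,0,0])
    p=cv2.undistortPoints(np.array([[[u,v]]],float),k,d)[0,0]
    R=c['R'];o=-R.T@c['t'];return o,R.T@np.array([p[0],p[1],1])
def onz(c,u,v,z):
    o,d=ray(c,u,v);return o+d*(z-o[2])/d[2]
def proj(c,X):
    d=np.array([float(c['k1']),0,0,0,0])
    return cv2.projectPoints(np.array([X],float),cv2.Rodrigues(c['R'])[0],c['t'],c['mtx'],d)[0][0,0]
E
python3 - <<'E'
from h import *
for n in ['top','side']:
    c=snap(n,n+'0'); print(n,-c['R'].T@c['t'],c['mtx'][0,0],c['k1'])
s=bot.read_state();print(s)
E
```

```text
pics
top [0.45354272 0.01689863 1.05402844] 364.1720435604534 0.022870140198944212
side [0.4293177  0.78441636 0.64307702] 361.9192221069424 -0.032769174393089316
{'time': 0.1, 'q': array([ 1.28911130e+00,  2.64688575e-01,  1.60526394e+00, -6.90066204e-06,
        1.27366813e+00, -3.69166139e-02]), 'joint_vel': array([-3.48364035e-04, -2.61741723e-03, -3.05133386e-03, -1.07235465e-04,
       -1.15713016e-03,  3.67493353e-05]), 'joint_torque': array([ 2.05971955e-03, -5.16700888e+01, -3.68593562e+01, -2.25071716e-05,
        6.23911241e-03,  2.32006840e-05]), 'tool_pos': array([0.16340468, 0.65424075, 0.23006494]), 'tcp_rot': array([-0.38348043, -3.11778078,  0.00314656]), 'wrist_force': array([ 0.2030006 , -0.16900824,  0.08147383]), 'torque': array([-0.01689624,  0.00729551,  0.01540885]), 'width': 0.999948740418981}
```

View pics/top0.png

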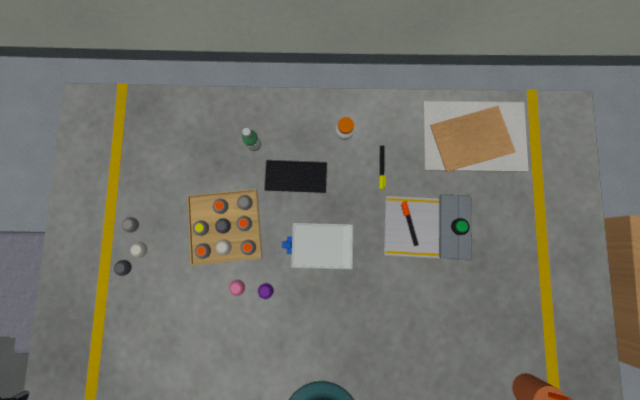

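View pics/side0.png

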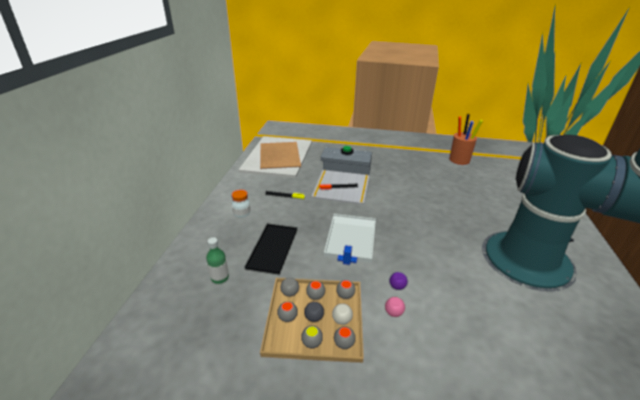

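The top view shows orange-dotted stones at (219,206), (243,223), (202,251) and (248,247). Things that could be mistaken for them:
- yellow dot (200,228), bare (245,202), pale (223,247) and dark (222,226) stones
- jar's orange lid (345,126)
- pink (237,288) and purple (265,291) balls
- stray stones at far left (130,225), (138,250), (122,268)

The orange-capped marker is on the plate, cap (406,208) and tail (415,244). The yellow-capped one (382,167) is not the target.

```bash
cat >> h.py <<'E'
def blobs(m,amin=6):
    n,l,s,ce=cv2.connectedComponentsWithStats(m.astype(np.uint8)); 
    return [(ce[i],s[i,4],l==i) for i in range(1,n) if s[i,4]>=amin]
def rect(c,mask,z):
    pts=np.argwhere(mask)[:,::-1]; 
    h=cv2.convexHull(pts.astype(np.int32))[:,0]
    w=np.array([onz(c,u,v,z)[:2] for u,v in h],np.float32)*1000
    (cx,cy),(a,b),_=cv2.minAreaRect(w)
    bx=cv2.boxPoints(cv2.minAreaRect(w)); e1,e2=bx[1]-bx[0],bx[2]-bx[1]
    e=e1 if np.linalg.norm(e1)>np.linalg.norm(e2) else e2
    return (cx,cy),sorted((a,b)),np.degrees(np.arctan2(e[1],e[0]))
E
python3 - <<'E'
from h import *
np.set_printoptions(precision=4,suppress=True)
c=load('top0');f=c['frame'];hsv=cv2.cvtColor(f,cv2.COLOR_BGR2HSV);H,S,V=[hsv[...,i].astype(int) for i in range(3)]
def reg(x0,x1,y0,y1):
    m=np.zeros(H.shape,bool);m[y0:y1,x0:x1]=1;return m
print('orange')
for p,a,_ in blobs((H<12)&(S>170)&(V>140)): print(p,a,onz(c,*p,.034)[:2],'z14',onz(c,*p,.0135)[:2])
print('green',[(p,a,onz(c,*p,.09)[:2]) for p,a,_ in blobs((H>45)&(H<80)&(S>150)&reg(440,480,200,250))])
print('blue',[(p,a,onz(c,*p,.05)[:2]) for p,a,_ in blobs((H>100)&(H<125)&(S>150)&reg(270,300,230,260))])
print('tray');m=reg(290,360,215,275)&(V>185)&(S<40)
for p,a,mm in blobs(m,50): print(p,a,rect(c,mm,.015))
print('pentray');m=reg(255,335,150,200)&(V<50)
for p,a,mm in blobs(m,50): print(p,a,rect(c,mm,.012))
print('strips');m=reg(380,445,190,262)&(H>15)&(H<35)&(S>120)
for p,a,mm in blobs(m,20): print(p,a,rect(c,mm,.006))
print('marker black');m=reg(398,422,195,250)&(V<60)
for p,a,mm in blobs(m,20): print(p,a,rect(c,mm,.0135))
m=reg(398,422,195,250)&(((H<12)&(S>150))|(V<60)); m=cv2.morphologyEx(m.astype(np.uint8),cv2.MORPH_CLOSE,np.ones((3,3)))
for p,a,mm in blobs(m,20): print('whole',p,a,rect(c,mm,.0135))
print('housing');m=reg(436,480,185,270)&(abs(V-115)<30)&(S>20)
for p,a,mm in blobs(m,200): print(p,a,rect(c,mm,.084))
g=[cv2.resize(f[180:280,180:280],None,fx=4,fy=4),cv2.resize(f[180:280,380:480],None,fx=4,fy=4)]
cv2.imwrite('pics/crop1.png',np.hstack(g))
E
```

```text
orange
[218.5581 205.0465] 43 [0.5792 0.3001] z14 [0.5818 0.3058]
[404.9701 208.209 ] 67 [ 0.5792 -0.2252] z14 [ 0.5818 -0.2301]
[242.5918 222.5918] 49 [0.5308 0.23  ] z14 [0.5324 0.2343]
[246.6829 246.7805] 41 [0.4639 0.2155] z14 [0.4641 0.2195]
[200.625 250.475] 40 [0.4517 0.3423] z14 [0.4517 0.3489]
[546.5337 393.4831] 178 [ 0.1035 -0.5793] z14 [ 0.0965 -0.5913]
[569.     398.8333] 6 [ 0.0926 -0.6349] z14 [ 0.0854 -0.648 ]
green [(array([461.2381, 225.7302]), np.int32(126), array([ 0.5285, -0.3586]))]
blue [(array([287.5213, 244.5532]), np.int32(94), array([0.4716, 0.101 ]))]
tray
pentray
[295.5735 176.1105] 1782 ((671.2420043945312, 86.79830169677734), [88.75460815429688, 175.51956176757812], np.float32(88.652565))
strips
[412.1667 200.1   ] 120 ((606.4617309570312, -253.8744659423828), [7.181636333465576, 147.2279815673828], np.float32(88.06825))
[411.3534 252.9914] 116 ((455.0199890136719, -249.2789764404297), [6.241281986236572, 146.9268341064453], np.float32(87.9384))
marker black
[411.6818 230.1636] 110 ((519.6664428710938, -247.82321166992188), [10.405889511108398, 83.13109588623047], np.float32(14.402542))
whole [408.9893 221.3476] 187 ((539.28466796875, -240.44476318359375), [15.924681663513184, 124.75064086914062], np.float32(14.165037))
housing
[454.0524 227.1299] 1432 ((527.0980834960938, -341.86236572265625), [84.94659423828125, 165.77395629882812], np.float32(-2.1158159))
```

View pics/crop1.png

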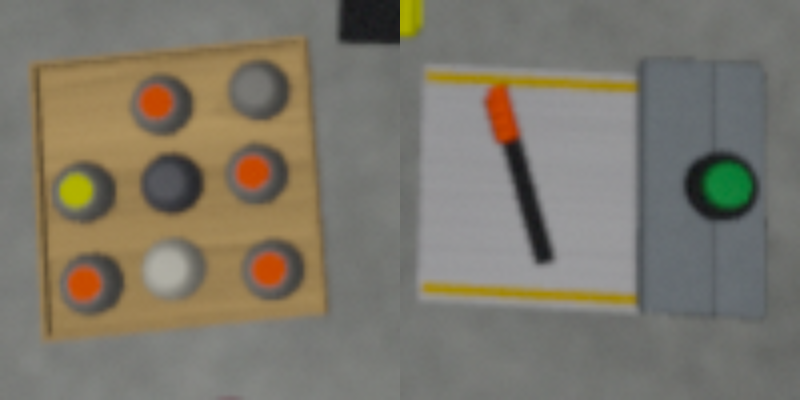

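The crop confirms the four orange dots and the marker. First I move the arm above the marker.

Request:
drive_tool(deltas=[{"hand":1,"offset":[4,-5,0],"angular":[0,0,3]},{"hand":1,"offset":[8,-10,0],"angular":[0,0,8]},{"hand":1,"offset":[12,-15,0],"angular":[0,0,14]},{"hand":1,"offset":[16,-20,0],"angular":[0,0,20]},{"hand":1,"offset":[20,-25,0],"angular":[0,0,25]},{"hand":1,"offset":[24,-30,0],"angular":[0,0,28]},{"hand":1,"offset":[27,-35,0],"angular":[0,0,28]},{"hand":1,"offset":[29,-40,0],"angular":[0,0,28]}])

```text
time: 1.1
tool_pos: [0.4545, 0.2529, 0.2309]
tcp_rot: [0.382, -3.118, 0.0]
wrist_force: [0.4, -0.4, 0.8]
width: 0.998
```

Request:
drive_tool(deltas=[{"hand":0.7,"offset":[1,-6,0],"angular":[0,0,0]},{"hand":0.7,"offset":[2,-12,0],"angular":[0,0,0]},{"hand":0.7,"offset":[3,-18,0],"angular":[0,0,0]},{"hand":0.7,"offset":[4,-24,0],"angular":[0,0,0]},{"hand":0.7,"offset":[5,-30,-1],"angular":[0,0,0]},{"hand":0.7,"offset":[6,-36,-3],"angular":[0,0,0]},{"hand":0.7,"offset":[7,-42,-5],"angular":[0,0,0]},{"hand":0.7,"offset":[8,-47,-7],"angular":[0,0,0]}])

```text
time: 2.1
tool_pos: [0.5334, -0.2173, 0.1605]
tcp_rot: [-0.381, 3.118, 0.0]
wrist_force: [1.3, 0.0, -1.0]
width: 0.701
```

Request:
drive_tool(deltas=[{"hand":0.6,"offset":[0.5,-2.5,-2],"angular":[0,0,0]},{"hand":0.6,"offset":[0.5,-2.5,-4],"angular":[0,0,0]},{"hand":0.6,"offset":[0.5,-2.5,-4],"angular":[0,0,0]},{"hand":0.6,"offset":[0.5,-2.5,-4],"angular":[0,0,0]}])

```text
time: 2.6
tool_pos: [0.5387, -0.2389, 0.1216]
tcp_rot: [-0.384, 3.118, 0.0]
wrist_force: [-1.1, 0.4, -0.4]
width: 0.6
```

Run:
```python
from h import *
np.set_printoptions(precision=4,suppress=True)
c=snap('wrist','w1');s=bot.read_state();print(s['time'],s['tool_pos'],s['tcp_rot'],s['width'],s['q'])
print(-c['R'].T@c['t'],c['mtx'][0,0], proj(c,[.539,-.240,.0135]))
f=c['frame'];hsv=cv2.cvtColor(f,cv2.COLOR_BGR2HSV);H,S,V=[hsv[...,i].astype(int) for i in range(3)]
for p,a,mm in blobs((H<12)&(S>170)&(V>120),100): print('cap',p,a,rect(c,mm,.0135))
```

```text
2.65 [ 0.5391 -0.2392  0.1222] [-0.3843  3.1169 -0.0009] 0.600024924277351 [-0.4599  0.1949  1.8993  0.0002  1.0462 -2.2761]
[ 0.4629 -0.2586  0.2638] 275.86213996119113 [321.1963 193.9422]
cap [318.74   236.8956] 527 ((584.127685546875, -232.10983276367188), [16.141036987304688, 39.9184684753418], np.float32(14.307615))
```

View pics/w1.png

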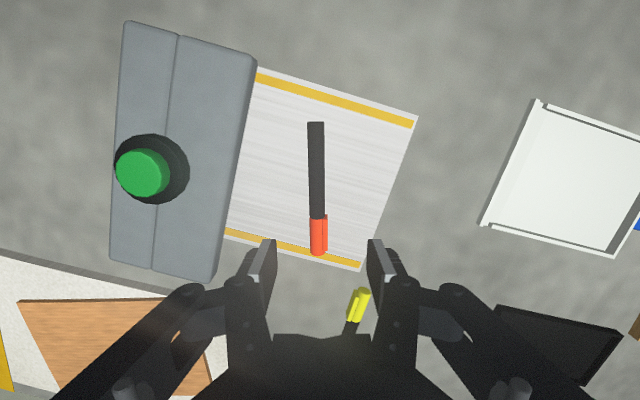

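The wrist view shows the marker under the hand, cap at (319,237) and tail at (316,123). The yellow strips run at (335,98) and (292,248).

Run:
```python
from h import *
np.set_printoptions(precision=4,suppress=True)
c=load('w1');f=c['frame'];hsv=cv2.cvtColor(f,cv2.COLOR_BGR2HSV);H,S,V=[hsv[...,i].astype(int) for i in range(3)]
r=np.zeros(H.shape,bool);r[118:258,300:335]=1
m=r&(((H<12)&(S>150))|(V<85)); m=cv2.morphologyEx(m.astype(np.uint8),cv2.MORPH_OPEN,np.ones((3,3)))
for p,a,mm in blobs(m,300): print('pen',p,a,rect(c,mm,.0135))
r=np.zeros(H.shape,bool);r[60:275,220:425]=1
for p,a,mm in blobs(r&(H>17)&(H<32)&(S>130),200):
    print('strip',p,a,rect(c,mm,.006))
    pts=np.argwhere(mm)[:,::-1];h=cv2.convexHull(pts.astype(np.int32))[:,0]
    w=np.array([onz(c,u,v,.006)[:2] for u,v in h],np.float32); print(cv2.boxPoints(cv2.minAreaRect(w*1000)).tolist())
r[:]=0;r[120:210,105:200]=1
for p,a,_ in blobs(r&(H>45)&(H<80)&(S>150),100): print('button',p,a,[onz(c,*p,z)[:2] for z in (.09,.1,.11)])
# tri with top
t=load('top0')
o1,d1=ray(c,*[p for p,a,_ in blobs(r&(H>45)&(H<80)&(S>150),100)][0]);o2,d2=ray(t,461.24,225.73)
A=np.stack([d1,-d2],1);x=np.linalg.lstsq(A,o2-o1,rcond=None)[0];print('tri',o1+d1*x[0],o2+d2*x[1])
```

```text
pen [316.0059 197.1118] 1690 ((539.548828125, -243.6150360107422), [16.274513244628906, 132.007080078125], np.float32(14.449995))
strip [332.4329  99.5989] 1416 ((453.7580261230469, -248.0994415283203), [7.752321720123291, 145.7275848388672], np.float32(88.03693))
[[447.38818359375, -320.7876892089844], [455.13592529296875, -321.0532531738281], [460.12786865234375, -175.41119384765625], [452.380126953125, -175.1456298828125]]
strip [243.9549 235.0123] 244 ((604.0001220703125, -303.7812194824219), [7.420091152191162, 44.6822624206543], np.float32(88.18927))
[[599.5859985351562, -325.9939880371094], [607.0023803710938, -326.2284240722656], [608.4142456054688, -281.5684509277344], [600.9978637695312, -281.3340148925781]]
strip [317.9312 254.3615] 509 ((606.8789672851562, -226.76634216308594), [7.9036359786987305, 91.97419738769531], np.float32(87.94948))
[[601.2842407226562, -272.58258056640625], [609.1828002929688, -272.8653869628906], [612.4736938476562, -180.95010375976562], [604.5751342773438, -180.66729736328125]]
button [138.538  173.5066] 1660 [array([ 0.5311, -0.3657]), array([ 0.5272, -0.3596]), array([ 0.5233, -0.3534])]
tri [ 0.525  -0.3562  0.1055] [ 0.5273 -0.353   0.1044]
```

Request:
drive_tool(deltas=[{"hand":0.5,"offset":[0,-0.2,-4],"angular":[0,0,0]},{"hand":0.5,"offset":[0,-0.2,-8],"angular":[0,0,0]},{"hand":0.5,"offset":[0,-0.2,-10.4],"angular":[0,0,0]},{"hand":0.5,"offset":[0,-0.2,-11.1],"angular":[0,0,0]},{"hand":0.0,"offset":[0,-0.2,-11.2],"angular":[0,0,0]},{"hand":0.0,"offset":[0,-0.2,-11.2],"angular":[0,0,0]},{"hand":0.0,"offset":[0,-0.2,-11.2],"angular":[0,0,0]},{"hand":0.0,"offset":[0,-0.2,-11.2],"angular":[0,0,0]}], force=40)

```text
time: 3.65
tool_pos: [0.54, -0.2427, 0.0109]
tcp_rot: [-0.382, 3.116, -0.002]
wrist_force: [1.0, 0.3, 5.1]
width: 0.151
```

Request:
drive_tool(deltas=[{"hand":0.0,"offset":[0,0,0],"angular":[0,0,0]},{"hand":0.0,"offset":[0,0,0],"angular":[0,0,0]}])

```text
time: 3.9
tool_pos: [0.5399, -0.2427, 0.0109]
tcp_rot: [-0.382, 3.116, -0.002]
wrist_force: [0.7, 1.0, 6.5]
width: 0.152
```

Request:
drive_tool(deltas=[{"hand":0,"offset":[0,0,4],"angular":[0,0,0]},{"hand":0,"offset":[0,0,9],"angular":[0,0,0]},{"hand":0,"offset":[0,3,10],"angular":[0,0,-8]},{"hand":0,"offset":[2,8,10],"angular":[0,0,-17]},{"hand":0,"offset":[4,12,10],"angular":[0,0,-26]},{"hand":0,"offset":[6,16,10],"angular":[0,0,-35]},{"hand":0,"offset":[8,20,10],"angular":[0,0,-44]},{"hand":0,"offset":[10,24,10],"angular":[0,0,-53]}])

```text
time: 4.9
tool_pos: [0.6389, -0.0009, 0.1093]
tcp_rot: [1.057, 2.958, -0.0]
wrist_force: [0.4, -0.1, -0.2]
width: 0.153
```

Request:
drive_tool(deltas=[{"hand":0,"offset":[1,3,0],"angular":[0,0,-9]},{"hand":0,"offset":[2,6,0],"angular":[0,0,-18]},{"hand":0,"offset":[3,8,0],"angular":[0,0,-27]},{"hand":0,"offset":[3.2,8.9,0],"angular":[0,0,-36]},{"hand":0,"offset":[3.2,8.9,0],"angular":[0,0,-45]},{"hand":0,"offset":[3.2,8.9,0],"angular":[0,0,-52.5]},{"hand":0,"offset":[3.2,8.9,0],"angular":[0,0,-52.5]},{"hand":0,"offset":[3.2,8.9,0],"angular":[0,0,-52.5]}])

```text
time: 5.9
tool_pos: [0.6705, 0.0867, 0.1092]
tcp_rot: [-2.248, -2.194, 0.0]
wrist_force: [1.1, 0.1, -0.1]
width: 0.149
```

Run:
```python
from h import *
np.set_printoptions(precision=4,suppress=True)
c=snap('wrist','w2');s=bot.read_state();print(s['time'],s['tool_pos'],s['tcp_rot'],s['width'],s['q'])
f=c['frame'];hsv=cv2.cvtColor(f,cv2.COLOR_BGR2HSV);H,S,V=[hsv[...,i].astype(int) for i in range(3)]
for p,a,mm in blobs((H<12)&(S>170)&(V>120),100): print('cap',p,a,rect(c,mm,s['tool_pos'][2]+.004))
```

```text
5.95 [0.6705 0.0867 0.1092] [-2.2491 -2.1934  0.0002] 0.15682758566482732 [ 0.0918  0.3598  1.7139 -0.      1.0681  0.1169]
cap [114.54   24.226] 876 ((580.1100463867188, 205.0706024169922), [14.464085578918457, 14.775877952575684], np.float32(-48.906536))
cap [34.7959 53.5545] 725 ((536.7718505859375, 195.65147399902344), [14.46696949005127, 14.572468757629395], np.float32(-72.95013))
cap [322.6641 314.2954] 1283 ((671.0931396484375, 44.542694091796875), [17.309680938720703, 38.796630859375], np.float32(89.65801))
```

View pics/w2.png

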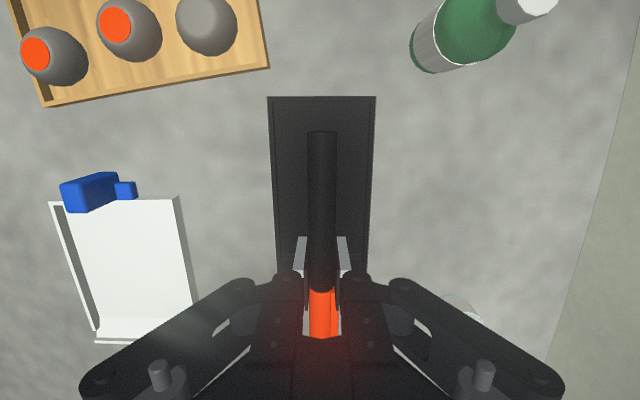

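The marker is held (322,235), lined up over the black tray. I'll lower it and release.

Request:
drive_tool(deltas=[{"hand":0,"offset":[0,0,-5],"angular":[0,0,0]},{"hand":0,"offset":[0,0,-8.5],"angular":[0,0,0]},{"hand":0,"offset":[0,0,-9.8],"angular":[0,0,0]},{"hand":0,"offset":[0,0,-10.1],"angular":[0,0,0]},{"hand":0.35,"offset":[0,0,-10.1],"angular":[0,0,0]},{"hand":0.35,"offset":[0,0,-10.1],"angular":[0,0,0]},{"hand":0.35,"offset":[0,0,-7],"angular":[0,0,0]},{"hand":0.8,"offset":[0,0,-1],"angular":[0,0,0]}])

```text
time: 6.95
tool_pos: [0.668, 0.0866, 0.0972]
tcp_rot: [-2.248, -2.189, 0.008]
wrist_force: [0.4, -0.6, -0.2]
width: 0.548
```

Request:
drive_tool(deltas=[{"hand":0.8,"offset":[-5,2,2],"angular":[0,0,8]},{"hand":0.8,"offset":[-8,7,4],"angular":[0,0,17]},{"hand":0.8,"offset":[-11,11,4],"angular":[0,0,26]},{"hand":0.8,"offset":[-13,14,4],"angular":[0,0,35]},{"hand":0.8,"offset":[-14,15,4],"angular":[0,0,44]},{"hand":0.8,"offset":[-14,15,4],"angular":[0,0,52]},{"hand":0.8,"offset":[-14,15,4],"angular":[0,0,52]},{"hand":0.8,"offset":[-14,15,4],"angular":[0,0,52]}])

```text
time: 7.95
tool_pos: [0.5309, 0.2368, 0.1397]
tcp_rot: [1.066, 2.955, 0.001]
wrist_force: [0.1, 0.4, -0.5]
width: 0.799
```

Run:
```python
from h import *
np.set_printoptions(precision=4,suppress=True)
t=snap('top','top1');c=snap('wrist','w3');s=bot.read_state();print(s['time'],s['tool_pos'],s['tcp_rot'],s['width'])
def hs(f): 
    h=cv2.cvtColor(f,cv2.COLOR_BGR2HSV);return [h[...,i].astype(int) for i in range(3)]
for n,cc in (('top',t),('wrist',c)):
    H,S,V=hs(cc['frame'])
    for p,a,mm in blobs((H<12)&(S>170)&(V>120),12): print(n,p,a,onz(cc,*p,.038)[:2], 'cap' if n=='top' else '',onz(cc,*p,.012)[:2])
c2=load('w2');H,S,V=hs(c2['frame']);m=np.zeros(H.shape,bool);m[180:350,40:210]=1
for p,a,mm in blobs(m&(V>190)&(S<40),1000):
    print('tray w2',p,a); pts=np.argwhere(mm)[:,::-1];h=cv2.convexHull(pts.astype(np.int32)); ap=cv2.approxPolyDP(h,6,True)[:,0]
    for u,v in ap: print(u,v,onz(c2,u,v,.004)[:2],onz(c2,u,v,.016)[:2])
m=np.zeros(H.shape,bool);m[165:220,50:140]=1
for p,a,mm in blobs(m&(H>100)&(H<125)&(S>150)&(V>150),100): print('blue top',p,a,onz(c2,*p,.05)[:2],rect(c2,mm,.05))
```

```text
8.05 [0.5309 0.2367 0.1395] [1.065  2.9553 0.0004] 0.7995672879344122
top [309.2791 175.2209] 86 [0.6686 0.0458] cap [0.6741 0.0466]
top [243.1071 221.75  ] 28 [0.5329 0.2279] cap [0.5349 0.2333]
top [247.4062 246.5938] 32 [0.4644 0.2127] cap [0.4647 0.2178]
top [200.7143 250.4762] 21 [0.4517 0.3408] cap [0.4517 0.3491]
top [555.6603 395.4551] 156 [ 0.101  -0.5996] cap [ 0.0919 -0.6154]
wrist [355.5267  43.4926] 674 [0.4504 0.3389]  [0.4482 0.3445]
wrist [251.0041 155.5544] 487 [0.4622 0.2124]  [0.4613 0.2045]
wrist [403.0161 192.7752] 436 [0.5773 0.2967]  [0.5887 0.2978]
wrist [311.9885 200.3463] 436 [0.529  0.2269]  [0.5352 0.2206]
tray w2 [129.2136 264.3367] 13246
192 303 [ 0.5261 -0.0341] [ 0.5332 -0.0245]
140 337 [ 0.454  -0.0827] [ 0.4646 -0.0707]
97 337 [ 0.3996 -0.0839] [ 0.4128 -0.0718]
48 201 [0.3993 0.0873] [0.4126 0.0911]
170 199 [0.5262 0.0863] [0.5333 0.0901]
blue top [ 72.8494 197.5433] 624 [0.4731 0.1042] ((472.97161865234375, 104.01151275634766), [18.539030075073242, 24.426313400268555], np.float32(88.78255))
blue top [123.0956 191.0588] 272 [0.517  0.1084] ((516.5885620117188, 108.35208129882812), [13.074295997619629, 13.941935539245605], np.float32(-1.6666249))
```

View pics/w3.png

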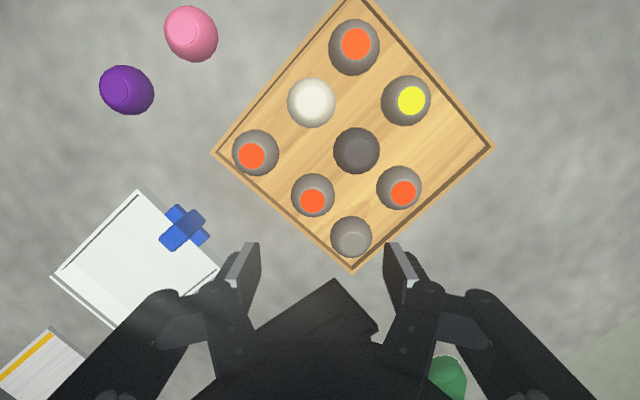

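The wrist view shows orange stones at (355,44), (251,156), (312,200) and (403,193). The purple and pink balls are well outside the bin. The marker lies in the pen tray, and the tray's centre is near (0.472, 0.006). Next I pick the stone at (312,200), turning 7° so the fingers clear the bare stone.

Request:
drive_tool(deltas=[{"hand":0.75,"offset":[0,-0.95,-2],"angular":[0,0,7]},{"hand":0.75,"offset":[0,-0.95,-6],"angular":[0,0,7]},{"hand":0.75,"offset":[0,-0.95,-10],"angular":[0,0,7]},{"hand":0.75,"offset":[0,-0.95,-12],"angular":[0,0,7]},{"hand":0.75,"offset":[0,-0.95,-12.9],"angular":[0,0,7]},{"hand":0,"offset":[0,-0.95,-12.9],"angular":[0,0,7]},{"hand":0,"offset":[0,-0.95,-12.9],"angular":[0,0,7]},{"hand":0,"offset":[0,-0.95,-12.9],"angular":[0,0,7]}], force=60)

```text
time: 9.05
tool_pos: [0.5316, 0.2278, 0.0115]
tcp_rot: [0.879, 3.014, 0.002]
wrist_force: [0.5, -0.1, -2.0]
width: 0.477
```

Request:
drive_tool(deltas=[{"hand":0,"offset":[0,0,0],"angular":[0,0,0]},{"hand":0,"offset":[0,0,3],"angular":[0,0,0]},{"hand":0,"offset":[0,0,7],"angular":[0,0,0]}])

```text
time: 9.43
tool_pos: [0.5291, 0.2268, 0.0797]
tcp_rot: [-0.879, -3.013, 0.003]
wrist_force: [1.1, 0.3, -0.1]
width: 0.485
```

Request:
drive_tool(deltas=[{"hand":0,"offset":[-2,-6,1],"angular":[0,0,8]},{"hand":0,"offset":[-4,-12,1],"angular":[0,0,16]},{"hand":0,"offset":[-6,-18,1],"angular":[0,0,24]},{"hand":0,"offset":[-8,-24,1],"angular":[0,0,32]},{"hand":0,"offset":[-8.5,-25.8,0],"angular":[0,0,32]},{"hand":0,"offset":[-8.5,-25.8,-4],"angular":[0,0,32]},{"hand":0,"offset":[-8.5,-25.8,-6],"angular":[0,0,32]},{"hand":0,"offset":[-8.5,-25.8,-6.9],"angular":[0,0,32]}])

```text
time: 10.42
tool_pos: [0.4444, -0.0307, 0.0107]
tcp_rot: [-0.015, -3.139, -0.0]
wrist_force: [-10.7, 2.3, 40.6]
width: 0.491
```

Request:
drive_tool(deltas=[{"hand":0,"offset":[0,0,0],"angular":[0,0,0]},{"hand":0.6,"offset":[0,0,0],"angular":[0,0,0]},{"hand":0.6,"offset":[0,0,0],"angular":[0,0,0]},{"hand":0.6,"offset":[0,0,3],"angular":[0,0,0]},{"hand":0.6,"offset":[0,0,7],"angular":[0,0,0]},{"hand":0.6,"offset":[0,4,10],"angular":[0,0,0]},{"hand":0.75,"offset":[0,9,11],"angular":[0,0,-7]},{"hand":0.75,"offset":[0,14,11],"angular":[0,0,-16]}])

```text
time: 11.42
tool_pos: [0.4471, 0.1109, 0.1235]
tcp_rot: [0.46, 3.103, 0.002]
wrist_force: [0.8, -0.3, 0.4]
width: 0.75
```

Request:
drive_tool(deltas=[{"hand":0.75,"offset":[1,5,0],"angular":[0,0,-8]},{"hand":0.75,"offset":[1.7,8.2,0],"angular":[0,0,-16]},{"hand":0.75,"offset":[1.7,8.2,0],"angular":[0,0,-23]},{"hand":0.75,"offset":[1.7,8.2,0],"angular":[0,0,-23]},{"hand":0.75,"offset":[1.7,8.2,0],"angular":[0,0,-23]}])

```text
time: 12.05
tool_pos: [0.4625, 0.1911, 0.1213]
tcp_rot: [1.06, 2.957, -0.0]
wrist_force: [-0.1, 0.4, -0.3]
width: 0.75
```

```bash
cat >> h.py <<'E'
def hs(f): 
    h=cv2.cvtColor(f,cv2.COLOR_BGR2HSV);return [h[...,i].astype(int) for i in range(3)]
def dots(k):
    np.set_printoptions(precision=4,suppress=True)
    s=bot.read_state();print(s['time'],s['tool_pos'],s['tcp_rot'],s['width'])
    for n in ('top','wrist'):
        c=snap(n,n+str(k));H,S,V=hs(c['frame'])
        for p,a,mm in blobs((H<12)&(S>170)&(V>120),12): 
            if a<1500: print(n,p,a,onz(c,*p,.038)[:2])
E
python3 -c "
from h import *
dots('a')"
```

```text
12.05 [0.4625 0.1911 0.1213] [ 1.0597  2.9574 -0.    ] 0.7501429763753799
top [309.3372 175.1628] 86 [0.6688 0.0457]
top [218.5526 204.9474] 38 [0.579 0.299]
top [334.9744 254.8718] 39 [ 0.4459 -0.0296]
top [550.2186 394.2996] 247 [ 0.1033 -0.5861]
wrist [460.433   74.0628] 716 [0.4504 0.3388]
wrist [340.568  186.4786] 537 [0.4621 0.2124]
wrist [492.4151 223.9862] 436 [0.5773 0.2969]
```

View pics/wrista.png

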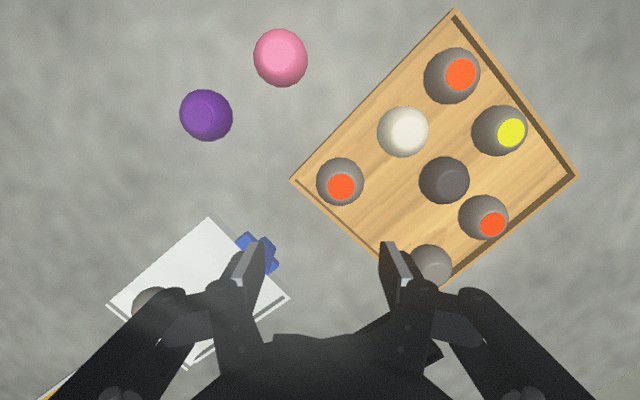

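The first stone is in the tray at (0.446, -0.030). Next is the one at (340,186) in the wrist view, (0.462, 0.212). I'll set this one down a little higher.

Request:
drive_tool(deltas=[{"hand":0.75,"offset":[0,2.1,-2],"angular":[0,0,0]},{"hand":0.75,"offset":[0,2.1,-6],"angular":[0,0,0]},{"hand":0.75,"offset":[0,2.1,-9],"angular":[0,0,0]},{"hand":0.75,"offset":[0,2.1,-10.7],"angular":[0,0,0]},{"hand":0.75,"offset":[0,2.1,-11.1],"angular":[0,0,0]},{"hand":0,"offset":[0,2.1,-11.1],"angular":[0,0,0]},{"hand":0,"offset":[0,2.1,-11.1],"angular":[0,0,0]},{"hand":0,"offset":[0,2.1,-11.1],"angular":[0,0,0]}], force=60)

```text
time: 13.15
tool_pos: [0.4639, 0.2128, 0.0117]
tcp_rot: [1.061, 2.954, 0.003]
wrist_force: [-0.4, -1.0, 3.6]
width: 0.483
```

Request:
drive_tool(deltas=[{"hand":0,"offset":[0,0,0],"angular":[0,0,0]},{"hand":0,"offset":[0,0,3],"angular":[0,0,0]},{"hand":0,"offset":[0,0,7],"angular":[0,0,0]}])

```text
time: 13.52
tool_pos: [0.4608, 0.2117, 0.0795]
tcp_rot: [-1.061, -2.954, 0.004]
wrist_force: [0.2, 0.1, -0.4]
width: 0.483
```

Request:
drive_tool(deltas=[{"hand":0,"offset":[0.5,-5,1],"angular":[0,0,9]},{"hand":0,"offset":[1.5,-10,1],"angular":[0,0,18]},{"hand":0,"offset":[2.5,-16,1],"angular":[0,0,27]},{"hand":0,"offset":[3.5,-22,1],"angular":[0,0,36]},{"hand":0,"offset":[3.5,-24.2,0],"angular":[0,0,39]},{"hand":0,"offset":[3.5,-24.2,-4],"angular":[0,0,39]},{"hand":0,"offset":[3.5,-24.2,-6],"angular":[0,0,39]},{"hand":0,"offset":[3.5,-24.2,-6.6],"angular":[0,0,39]}])

```text
time: 14.52
tool_pos: [0.4957, -0.0295, 0.0125]
tcp_rot: [-0.015, -3.138, -0.001]
wrist_force: [-0.6, 0.5, -0.6]
width: 0.483
```

Request:
drive_tool(deltas=[{"hand":0,"offset":[0,0,-0.1],"angular":[0,0,0]},{"hand":0.6,"offset":[0,0,-0.1],"angular":[0,0,0]},{"hand":0.6,"offset":[0,0,-0.1],"angular":[0,0,0]},{"hand":0.6,"offset":[0,0,3],"angular":[0,0,0]},{"hand":0.6,"offset":[0,0,7],"angular":[0,0,0]},{"hand":0.6,"offset":[2,5,10],"angular":[0,0,0]},{"hand":0.75,"offset":[4,11,11],"angular":[0,0,-7]},{"hand":0.75,"offset":[6,17,11],"angular":[0,0,-16]}])

```text
time: 15.52
tool_pos: [0.5592, 0.1401, 0.1273]
tcp_rot: [0.459, 3.102, 0.003]
wrist_force: [0.6, -0.1, 1.2]
width: 0.753
```

Request:
drive_tool(deltas=[{"hand":0.75,"offset":[1,6,0],"angular":[0,0,-8]},{"hand":0.75,"offset":[1.8,12,0],"angular":[0,0,-16]},{"hand":0.75,"offset":[1.8,13.5,0],"angular":[0,0,-23]},{"hand":0.75,"offset":[1.8,13.5,0],"angular":[0,0,-23]},{"hand":0.75,"offset":[1.8,13.5,0],"angular":[0,0,-23]}])

```text
time: 16.15
tool_pos: [0.5748, 0.2725, 0.1245]
tcp_rot: [1.06, 2.957, -0.001]
wrist_force: [-0.2, 0.4, -0.2]
width: 0.751
```

```bash
python3 -c "
from h import *
dots('b')"
```

```text
16.15 [0.5748 0.2725 0.1245] [ 1.0595  2.9573 -0.0006] 0.7507018939805921
top [309.2989 175.2644] 87 [0.6685 0.0458]
top [334.75   235.5227] 44 [ 0.499  -0.0284]
top [335.     254.9394] 33 [ 0.4457 -0.0296]
top [549.75 387.25] 12 [ 0.1201 -0.5864]
top [555.8389 395.6577] 149 [ 0.1005 -0.6   ]
wrist [283.7206  22.1789] 816 [0.4503 0.3389]
wrist [345.4278 185.4297] 526 [0.5772 0.2969]
wrist [ 18.6703 283.6117] 273 [ 0.4439 -0.031 ]
wrist [ 59.6163 316.062 ] 258 [ 0.4964 -0.0302]
wrist [216.2833 368.5167] 60 [0.6536 0.0535]
```

Request:
drive_tool(deltas=[{"hand":0.75,"offset":[0.3,2.4,-2],"angular":[0,0,0]},{"hand":0.75,"offset":[0.3,2.4,-6],"angular":[0,0,0]},{"hand":0.75,"offset":[0.3,2.4,-9],"angular":[0,0,0]},{"hand":0.75,"offset":[0.3,2.4,-11],"angular":[0,0,0]},{"hand":0.75,"offset":[0.3,2.4,-11.4],"angular":[0,0,0]},{"hand":0,"offset":[0.3,2.4,-11.4],"angular":[0,0,0]},{"hand":0,"offset":[0.3,2.4,-11.4],"angular":[0,0,0]},{"hand":0,"offset":[0.3,2.4,-11.4],"angular":[0,0,0]}], force=60)

```text
time: 17.25
tool_pos: [0.5791, 0.2977, 0.0118]
tcp_rot: [1.061, 2.955, 0.003]
wrist_force: [0.2, -0.6, 2.6]
width: 0.482
```

Request:
drive_tool(deltas=[{"hand":0,"offset":[0,0,0],"angular":[0,0,0]},{"hand":0,"offset":[0,0,3],"angular":[0,0,0]},{"hand":0,"offset":[0,0,7],"angular":[0,0,0]},{"hand":0,"offset":[0,0,7],"angular":[0,0,0]}])

```text
time: 17.75
tool_pos: [0.5807, 0.2987, 0.0844]
tcp_rot: [1.06, 2.952, 0.009]
wrist_force: [1.0, 0.0, -0.1]
width: 0.485
```

Request:
drive_tool(deltas=[{"hand":0,"offset":[-2,-5,1],"angular":[0,0,9]},{"hand":0,"offset":[-4,-10,1],"angular":[0,0,18]},{"hand":0,"offset":[-6,-16,1],"angular":[0,0,27]},{"hand":0,"offset":[-8,-22,1],"angular":[0,0,36]},{"hand":0,"offset":[-8,-25.2,0.5],"angular":[0,0,39]},{"hand":0,"offset":[-8,-25.2,-3],"angular":[0,0,39]},{"hand":0,"offset":[-8,-25.2,-6],"angular":[0,0,39]},{"hand":0,"offset":[-8,-25.2,-6.6],"angular":[0,0,39]}])

```text
time: 18.75
tool_pos: [0.4936, 0.0447, 0.0116]
tcp_rot: [-0.015, -3.132, 0.001]
wrist_force: [-12.9, -2.0, 27.3]
width: 0.48
```

Request:
drive_tool(deltas=[{"hand":0,"offset":[0,0,-0.1],"angular":[0,0,0]},{"hand":0.6,"offset":[0,0,-0.1],"angular":[0,0,0]},{"hand":0.6,"offset":[0,0,-0.1],"angular":[0,0,0]},{"hand":0.6,"offset":[0,0,3],"angular":[0,0,0]},{"hand":0.6,"offset":[0,0,7],"angular":[0,0,0]},{"hand":0.6,"offset":[-1,5,10],"angular":[0,0,0]},{"hand":0.75,"offset":[-2,10,11],"angular":[0,0,-7]},{"hand":0.75,"offset":[-3,15,11],"angular":[0,0,-16]}])

```text
time: 19.75
tool_pos: [0.4691, 0.1972, 0.1268]
tcp_rot: [0.459, 3.103, 0.004]
wrist_force: [-0.2, 0.1, -0.8]
width: 0.752
```

Request:
drive_tool(deltas=[{"hand":0.75,"offset":[-1,5,0],"angular":[0,0,-8]},{"hand":0.75,"offset":[-1.7,9,0],"angular":[0,0,-16]},{"hand":0.75,"offset":[-1.7,12,0],"angular":[0,0,-23]},{"hand":0.75,"offset":[-1.7,12,0],"angular":[0,0,-23]},{"hand":0.75,"offset":[-1.7,12,0],"angular":[0,0,-23]},{"hand":0.75,"offset":[-1.7,12,0],"angular":[0,0,-23]}])

```text
time: 20.5
tool_pos: [0.4509, 0.3142, 0.1243]
tcp_rot: [1.063, 2.956, -0.001]
wrist_force: [0.6, -0.5, 0.7]
width: 0.749
```

```bash
python3 -c "
from h import *
dots('c')"
```

```text
20.5 [0.4509 0.3142 0.1243] [ 1.0627  2.9564 -0.0006] 0.7494481065670038
top [309.2874 175.1954] 87 [0.6687 0.0458]
top [307.6957 235.6304] 46 [0.4974 0.0467]
top [334.74 235.62] 50 [ 0.4987 -0.0284]
top [201.4762 249.1429] 21 [0.4554 0.339 ]
top [335.2308 255.    ] 39 [ 0.4456 -0.0303]
top [551.2176 394.3096] 239 [ 0.1033 -0.5886]
wrist [343.2917 182.9261] 528 [0.4504 0.3389]
```

Request:
drive_tool(deltas=[{"hand":0.75,"offset":[0,2.5,-2],"angular":[0,0,0]},{"hand":0.75,"offset":[0,2.5,-6],"angular":[0,0,0]},{"hand":0.75,"offset":[0,2.5,-9],"angular":[0,0,0]},{"hand":0.75,"offset":[0,2.5,-11],"angular":[0,0,0]},{"hand":0.75,"offset":[0,2.5,-11.4],"angular":[0,0,0]},{"hand":0,"offset":[0,2.5,-11.4],"angular":[0,0,0]},{"hand":0,"offset":[0,2.5,-11.4],"angular":[0,0,0]},{"hand":0,"offset":[0,2.5,-11.4],"angular":[0,0,0]}], force=60)

```text
time: 21.6
tool_pos: [0.4517, 0.3407, 0.0114]
tcp_rot: [1.062, 2.955, 0.003]
wrist_force: [0.7, -0.5, 2.5]
width: 0.488
```

Request:
drive_tool(deltas=[{"hand":0,"offset":[0,0,0],"angular":[0,0,0]},{"hand":0,"offset":[0,0,3],"angular":[0,0,0]},{"hand":0,"offset":[0,0,7],"angular":[0,0,0]},{"hand":0,"offset":[0,0,7],"angular":[0,0,0]}])

```text
time: 22.1
tool_pos: [0.4535, 0.3421, 0.0841]
tcp_rot: [1.061, 2.952, 0.01]
wrist_force: [1.1, 0.2, -0.7]
width: 0.485
```

Request:
drive_tool(deltas=[{"hand":0,"offset":[0,-6,1],"angular":[0,0,9]},{"hand":0,"offset":[0,-12,1],"angular":[0,0,18]},{"hand":0,"offset":[-0.5,-18,1],"angular":[0,0,27]},{"hand":0,"offset":[-0.5,-24,1],"angular":[0,0,36]},{"hand":0,"offset":[-0.5,-29,1],"angular":[0,0,39]},{"hand":0,"offset":[-0.5,-29.4,0],"angular":[0,0,39]},{"hand":0,"offset":[-0.5,-29.4,-3],"angular":[0,0,39]},{"hand":0,"offset":[-0.5,-29.4,-5.5],"angular":[0,0,39]}])

```text
time: 23.1
tool_pos: [0.4448, 0.0468, 0.0234]
tcp_rot: [-0.016, -3.14, -0.001]
wrist_force: [0.9, 0.0, -0.7]
width: 0.483
```

Request:
drive_tool(deltas=[{"hand":0,"offset":[0,0,-0.8],"angular":[0,0,0]},{"hand":0,"offset":[0,0,-1.1],"angular":[0,0,0]},{"hand":0.6,"offset":[0,0,-1.1],"angular":[0,0,0]},{"hand":0.6,"offset":[0,0,-1.1],"angular":[0,0,0]},{"hand":0.6,"offset":[0,0,3],"angular":[0,0,0]},{"hand":0.6,"offset":[0,0,7],"angular":[0,0,0]},{"hand":0.6,"offset":[0,4,10],"angular":[0,0,0]},{"hand":0.6,"offset":[0,9,10],"angular":[0,0,0]}])

```text
time: 24.1
tool_pos: [0.4494, 0.1374, 0.13]
tcp_rot: [0.019, 3.132, 0.003]
wrist_force: [0.9, 0.1, 0.0]
width: 0.599
```

Request:
drive_tool(deltas=[{"hand":0.6,"offset":[1,4,0],"angular":[0,0,-9]},{"hand":0.6,"offset":[2.7,7,0],"angular":[0,0,-18]},{"hand":0.6,"offset":[2.7,7,0],"angular":[0,0,-27]},{"hand":0.6,"offset":[2.7,7,0],"angular":[0,0,-36]},{"hand":0.6,"offset":[2.7,7,0],"angular":[0,0,-45]},{"hand":0.6,"offset":[2.7,7,0],"angular":[0,0,-54]},{"hand":0.6,"offset":[2.7,7,0],"angular":[0,0,-63]},{"hand":0.6,"offset":[2.7,7,0],"angular":[0,0,-72]}])

```text
time: 25.1
tool_pos: [0.4734, 0.2064, 0.1263]
tcp_rot: [1.864, 2.527, 0.002]
wrist_force: [0.5, 0.5, -0.2]
width: 0.598
```

Request:
drive_tool(deltas=[{"hand":0.6,"offset":[0,0,0],"angular":[0,0,-9]},{"hand":0.6,"offset":[0,0,0],"angular":[0,0,-18]},{"hand":0.6,"offset":[0,0,0],"angular":[0,0,-18]},{"hand":0.6,"offset":[0,0,0],"angular":[0,0,-18]}])

```text
time: 25.6
tool_pos: [0.4731, 0.2063, 0.1258]
tcp_rot: [2.229, 2.214, 0.001]
wrist_force: [0.6, 0.3, 0.4]
width: 0.602
```

Run:
```python
from h import *
dots('d')
t=load('topd');H,S,V=hs(t['frame']);m=np.zeros(H.shape,bool);m[210:280,285:360]=1
mm=m&(V>150)&(S<40); print(np.sum(mm),np.percentile(V[230:260,300:345],[10,50,90]))
```

```text
25.6 [0.4731 0.2063 0.1258] [2.2286 2.2137 0.0013] 0.602212837981873
top [309.2874 175.1954] 87 [0.6687 0.0458]
top [307.766  235.6596] 47 [0.4973 0.0465]
top [334.7021 235.5957] 47 [ 0.4988 -0.0283]
top [306.8529 254.1176] 34 [0.4466 0.048 ]
top [335.0476 254.8333] 42 [ 0.446  -0.0298]
top [550.2146 394.3927] 247 [ 0.103  -0.5861]
wrist [500.8542 314.2083] 48 [0.6616 0.0787]
wrist [601.9167 397.25  ] 12 [ 0.832  -0.0636]
1874 [ 99. 175. 196.]
```

View pics/wristd.png

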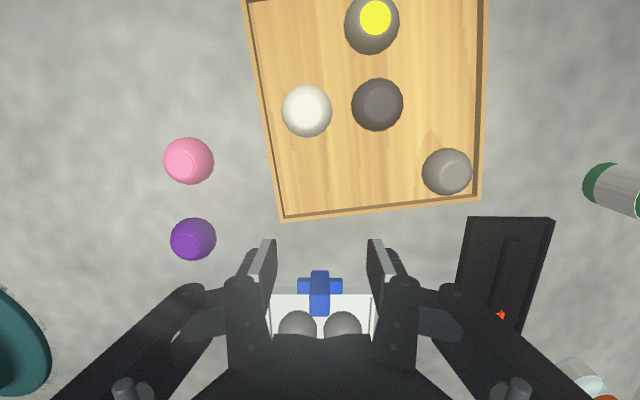

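All four stones are in the tray. Yellow (375,18), pale (306,110), dark (377,104) and bare (447,172) are still in the bin. The blue grip (319,293) has an odd crossbar, so I'll look closer before pinching it.

Run:
```python
from h import *
c=load('wristd');s=snap('side','s1')
a=cv2.resize(c['frame'][255:345,260:380],(400,300),interpolation=cv2.INTER_CUBIC)
u,v=proj(s,[.473,.104,.03]);u,v=int(u),int(v);print(u,v)
b=cv2.resize(s['frame'][max(v-45,0):v+15,u-40:u+40],(400,300),interpolation=cv2.INTER_CUBIC)
d=load('w2');e=cv2.resize(d['frame'][160:235,40:140],(400,300),interpolation=cv2.INTER_CUBIC)
cv2.imwrite('pics/g1.png',np.vstack([np.hstack([a,b]),np.hstack([e,e*0])]))
H,S,V=hs(c['frame']);m=(H>100)&(H<125)&(S>150)
for p,ar,mm in blobs(m,50): print(p,ar,rect(c,mm&(V>0),.05))
```

```text
345 254
[335.56578947 287.15789474] 152 ((486.46966552734375, 125.2100830078125), [10.36410140991211, 13.424040794372559], np.float32(-89.8601))
[323.92222222 300.75555556] 90 ((474.20343017578125, 107.73595428466797), [10.435274124145508, 15.1846923828125], np.float32(-89.99355))
```

View pics/g1.png

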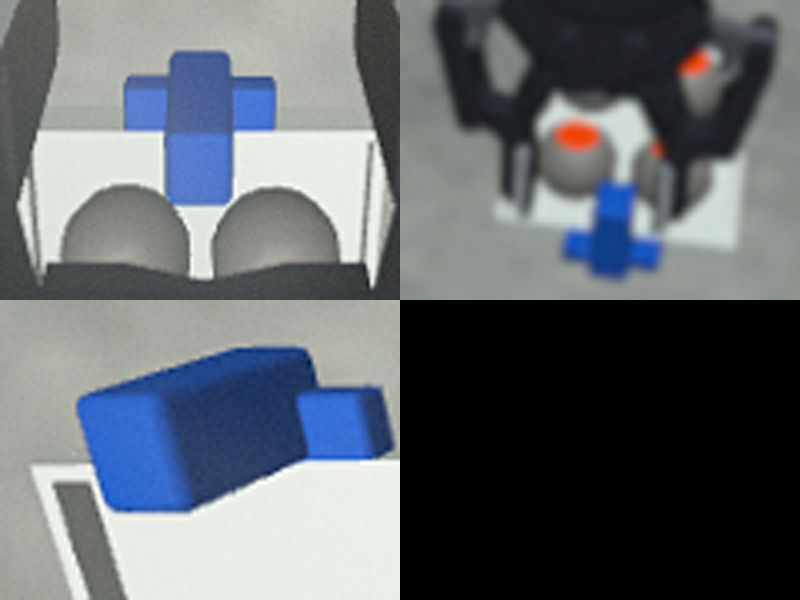

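Run:
```python
from h import *
c=load('wristd');print(onz(c,319.8,305.3,.05),onz(c,310,305.3,.05)[0],onz(c,329.6,305.3,.05)[0],onz(c,319.8,294,.05)[1],onz(c,319.8,316.5,.05)[1])
print('bar top',[ (z,onz(c,298,286,z)[:2],onz(c,342,286,z)[:2]) for z in (.014,.02)])
print('tray rear rim', onz(c,272,294,.015),onz(c,371,294,.015))
```

```text
[0.47155715 0.10456417 0.05      ] 0.46215866119588317 0.4809560183160877 0.1175846135988125 0.09119449783270833
bar top [(0.014, array([0.44768469, 0.10060023]), array([0.49549248, 0.1001795 ])), (0.02, array([0.44831197, 0.10494779]), array([0.49498999, 0.104537  ]))]
tray rear rim [0.41888482 0.09105166 0.015     ] [0.52742293 0.09006996 0.015     ]
```

Request:
drive_tool(deltas=[{"hand":0.6,"offset":[-0.1,-5,0],"angular":[0,0,0]},{"hand":0.6,"offset":[-0.1,-10.2,0],"angular":[0,0,0]},{"hand":0.6,"offset":[-0.1,-10.2,-2],"angular":[0,0,0]},{"hand":0.6,"offset":[-0.1,-10.2,-5],"angular":[0,0,0]},{"hand":0.6,"offset":[-0.1,-10.2,-8],"angular":[0,0,0]},{"hand":0.6,"offset":[-0.1,-10.2,-9.7],"angular":[0,0,0]},{"hand":0.6,"offset":[-0.1,-10.2,-10.2],"angular":[0,0,0]},{"hand":0.6,"offset":[-0.1,-10.2,-10.2],"angular":[0,0,0]}])

```text
time: 26.75
tool_pos: [0.4723, 0.1044, 0.0236]
tcp_rot: [2.231, 2.211, 0.0]
wrist_force: [1.2, 1.1, 0.5]
width: 0.599
```

Request:
drive_tool(deltas=[{"hand":0.4,"offset":[0,0,0],"angular":[0,0,0]},{"hand":0.3,"offset":[0,0,0],"angular":[0,0,0]},{"hand":0.25,"offset":[0,0,0],"angular":[0,0,0]},{"hand":0,"offset":[0,0,0],"angular":[0,0,0]},{"hand":0,"offset":[0,0,0],"angular":[0,0,0]},{"hand":0,"offset":[0,0,0],"angular":[0,0,0]}], force=40)

```text
time: 27.5
tool_pos: [0.472, 0.1044, 0.0238]
tcp_rot: [-2.232, -2.21, -0.0]
wrist_force: [-3.2, 0.1, 6.0]
width: 0.223
```

Request:
drive_tool(deltas=[{"hand":0,"offset":[0.3,-0.4,0],"angular":[0,0,-0.2]},{"hand":0,"offset":[1.1,-1.3,0],"angular":[0,0,-0.4]},{"hand":0,"offset":[2.1,-2.5,0],"angular":[0,0,-0.8]},{"hand":0,"offset":[3.3,-4,0],"angular":[0,0,-1.2]},{"hand":0,"offset":[4.5,-5.5,0],"angular":[0,0,-1.6]},{"hand":0,"offset":[5.6,-6.9,0],"angular":[0,0,-1.6]},{"hand":0,"offset":[6.4,-7.9,0],"angular":[0,0,-1.6]},{"hand":0,"offset":[6.8,-8.4,0],"angular":[0,0,-1.6]}])

```text
time: 28.5
tool_pos: [0.54, 0.0209, 0.0238]
tcp_rot: [-2.263, -2.176, -0.001]
wrist_force: [-4.2, 5.9, 8.6]
width: 0.229
```

Request:
drive_tool(deltas=[{"hand":0,"offset":[0,0,0],"angular":[0,0,0]},{"hand":0,"offset":[0,0,0],"angular":[0,0,0]}])

```text
time: 28.75
tool_pos: [0.5405, 0.0202, 0.0239]
tcp_rot: [2.262, 2.179, 0.001]
wrist_force: [-1.2, 1.6, 5.5]
width: 0.228
```

Run:
```python
from h import *
np.set_printoptions(precision=4,suppress=True)
s=bot.read_state();print(s['tool_pos'],s['tcp_rot'],s['width'],s['wrist_force'])
w=snap('wrist','we');c=snap('top','tope');f=c['frame'];H,S,V=hs(f)
cv2.imwrite('pics/al.png',np.hstack([cv2.resize(f[170:280,280:480],(560,308),interpolation=cv2.INTER_CUBIC)]))
for p,a,mm in blobs((H<12)&(S>170)&(V>120),12): print(p,a,onz(c,*p,.038)[:2])
```

```text
[0.5405 0.0202 0.0239] [2.2623 2.1787 0.0015] 0.22767785335774368 [-1.2417  1.6375  5.4943]
[309.2674 175.2209] 86 [0.6686 0.0459]
[365.3864 213.1364] 44 [ 0.5629 -0.1135]
[336.0345 230.2069] 29 [ 0.5138 -0.0318]
[365.0213 231.8298] 47 [ 0.5107 -0.1124]
[552.3421 394.3377] 228 [ 0.1033 -0.5915]
[535.2778 395.1111] 18 [ 0.1001 -0.5482]
```

View pics/al.png

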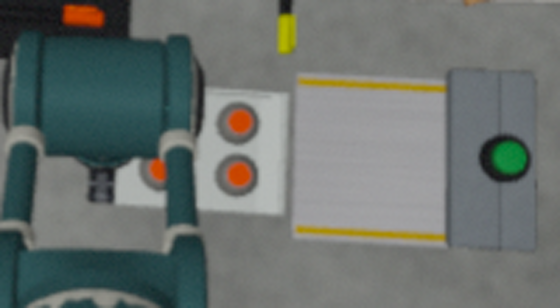

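The top view shows the tray nose at (288,153), just short of the plate edge at (297,156) and nearly centred. I'll check the sideways offset numerically.

Run:
```python
from h import *
np.set_printoptions(precision=4,suppress=True)
c=load('tope');g=cv2.cvtColor(c['frame'],cv2.COLOR_BGR2GRAY).astype(float)
S=hs(c['frame'])[1]
for u in (360,368,376):
    col=g[185:270,u]; d=np.diff(cv2.GaussianBlur(col.reshape(-1,1),(1,3),0)[:,0]);up=np.argmax(d[:30]);dn=np.argmin(d[45:])+45
    a,b=onz(c,u,185+up+.5,.016),onz(c,u,185+dn+.5,.016);m=(a+b)/2
    ax=0.5297+0.0346*(m[1]+0.267); print(u,a[:2],b[:2],'w',a[0]-b[0],'mid',m[:2],'axis',ax)
```

```text
360 [ 0.5986 -0.1009] [ 0.4732 -0.101 ] w 0.12546440967561767 mid [ 0.5359 -0.101 ] axis 0.535445070440245
368 [ 0.599  -0.1239] [ 0.4736 -0.1235] w 0.1254458283008037 mid [ 0.5363 -0.1237] axis 0.5346573937230551
376 [ 0.5965 -0.1469] [ 0.4712 -0.1461] w 0.12532229570256237 mid [ 0.5339 -0.1465] axis 0.5338707895347421
```

Request:
drive_tool(deltas=[{"hand":0,"offset":[0,-0.4,0],"angular":[0,0,0]},{"hand":0,"offset":[0,-1.2,0],"angular":[0,0,0]},{"hand":0,"offset":[-0.1,-2,0],"angular":[0,0,0]},{"hand":0,"offset":[-0.1,-2.8,0],"angular":[0,0,0]},{"hand":0,"offset":[-0.1,-3.6,0],"angular":[0,0,0]},{"hand":0,"offset":[-0.2,-4.4,0],"angular":[0,0,0]},{"hand":0,"offset":[-0.2,-5.2,0],"angular":[0,0,0]},{"hand":0,"offset":[-0.2,-6,0],"angular":[0,0,0]}])

```text
time: 29.85
tool_pos: [0.5379, -0.0397, 0.0232]
tcp_rot: [-2.262, -2.18, -0.001]
wrist_force: [0.1, 4.7, 1.0]
width: 0.225
```

Run:
```python
from h import *
np.set_printoptions(precision=4,suppress=True)
s=bot.read_state();print(s['tool_pos'],s['tcp_rot'],s['width'],s['wrist_force'])
c=snap('top','topf');H,S,V=hs(c['frame'])
for p,a,mm in blobs((H<12)&(S>170)&(V>120),12): print(p,a,onz(c,*p,.038)[:2])
cv2.imwrite('pics/al2.png',cv2.resize(c['frame'][170:280,280:480],(560,308),interpolation=cv2.INTER_CUBIC))
```

```text
[ 0.5379 -0.0397  0.0232] [-2.2616 -2.1802 -0.0006] 0.22544672983687383 [0.1461 4.7335 0.9757]
[309.2874 175.1954] 87 [0.6687 0.0458]
[387.2222 213.6889] 45 [ 0.5624 -0.1745]
[358.9091 231.5455] 33 [ 0.5112 -0.0954]
[387.0612 232.6939] 49 [ 0.5094 -0.1735]
[550.7231 394.3347] 242 [ 0.1032 -0.5874]
```

Request:
drive_tool(deltas=[{"hand":0,"offset":[0,-0.4,0],"angular":[0,0,0]},{"hand":0,"offset":[0,-1.2,0.1],"angular":[0,0,0]},{"hand":0,"offset":[-0.1,-2,0.2],"angular":[0,0,0]},{"hand":0,"offset":[-0.1,-2.8,0.3],"angular":[0,0,0]},{"hand":0,"offset":[-0.1,-3.6,0.4],"angular":[0,0,0]},{"hand":0,"offset":[-0.2,-4.4,0.5],"angular":[0,0,0]},{"hand":0,"offset":[-0.2,-5.2,0.6],"angular":[0,0,0]},{"hand":0,"offset":[-0.2,-6,0.6],"angular":[0,0,0]}])

```text
time: 30.9
tool_pos: [0.5358, -0.1003, 0.0294]
tcp_rot: [-2.262, -2.179, -0.0]
wrist_force: [-0.2, 3.5, -1.9]
width: 0.225
```

Request:
drive_tool(deltas=[{"hand":0,"offset":[0,-0.8,0],"angular":[0,0,0]},{"hand":0,"offset":[-0.1,-1.6,0],"angular":[0,0,0]},{"hand":0,"offset":[-0.1,-2.4,0],"angular":[0,0,0]},{"hand":0,"offset":[-0.1,-3.2,0],"angular":[0,0,0]},{"hand":0,"offset":[-0.2,-4,0],"angular":[0,0,0]},{"hand":0,"offset":[-0.2,-4.8,0],"angular":[0,0,0]},{"hand":0,"offset":[-0.2,-5.4,0],"angular":[0,0,0]},{"hand":0,"offset":[-0.2,-5.8,0],"angular":[0,0,0]}])

```text
time: 31.9
tool_pos: [0.5344, -0.1581, 0.0299]
tcp_rot: [2.262, 2.179, 0.001]
wrist_force: [-1.1, 6.5, 4.6]
width: 0.229
```

Run:
```python
from h import *
np.set_printoptions(precision=4,suppress=True)
s=bot.read_state();print(s['tool_pos'],s['tcp_rot'],s['width'],s['wrist_force'])
c=snap('top','topg');H,S,V=hs(c['frame'])
for p,a,mm in blobs((H<12)&(S>170)&(V>120),12): print(p,a,onz(c,*p,.044)[:2])
cv2.imwrite('pics/al3.png',cv2.resize(c['frame'][170:280,280:480],(560,308),interpolation=cv2.INTER_CUBIC))
```

```text
[ 0.5344 -0.1581  0.0299] [2.2624 2.1791 0.0013] 0.22856596389414557 [-1.0612  6.5431  4.5804]
[309.2791 175.2209] 86 [0.6673 0.0457]
[402.2    234.0667] 30 [ 0.5061 -0.214 ]
[544.75   388.4167] 12 [ 0.1189 -0.57  ]
[555.142  394.9467] 169 [ 0.1042 -0.5948]
[538.2    396.1333] 15 [ 0.1   -0.552]
```

View pics/al3.png

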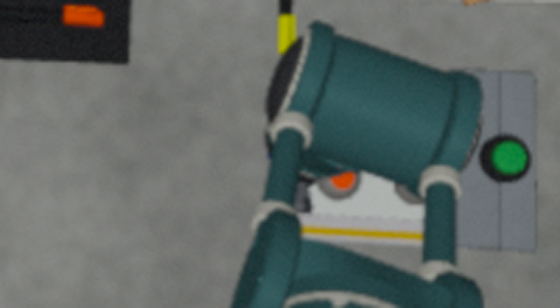

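The tray is on the plate, its lower side parallel to the yellow strip near (360,232), and about 17 mm remains. I'll go slowly to contact.

Request:
drive_tool(deltas=[{"hand":0,"offset":[0,-0.4,0],"angular":[0,0,0]},{"hand":0,"offset":[0,-0.8,0],"angular":[0,0,0]},{"hand":0,"offset":[0,-1.1,0],"angular":[0,0,0]},{"hand":0,"offset":[0,-1.3,0],"angular":[0,0,0]}])

```text
time: 32.45
tool_pos: [0.5343, -0.1707, 0.0299]
tcp_rot: [2.262, 2.179, 0.001]
wrist_force: [-0.2, 6.0, 5.1]
width: 0.228
```

Request:
drive_tool(deltas=[{"hand":0,"offset":[0,-0.1,0],"angular":[0,0,0]},{"hand":0,"offset":[0,-0.2,0],"angular":[0,0,0]},{"hand":0,"offset":[0,-0.3,0],"angular":[0,0,0]}])

```text
time: 32.83
tool_pos: [0.5343, -0.1709, 0.0299]
tcp_rot: [-2.261, -2.176, -0.006]
wrist_force: [0.9, 20.0, 8.7]
width: 0.227
```

Request:
drive_tool(deltas=[{"hand":0,"offset":[0,0.2,0],"angular":[0,0,0]},{"hand":0.4,"offset":[0,0.2,0],"angular":[0,0,0]},{"hand":0.6,"offset":[0,0.2,0],"angular":[0,0,0]},{"hand":0.6,"offset":[0,0.2,0],"angular":[0,0,0]},{"hand":0.6,"offset":[0,0.2,3],"angular":[0,0,0]},{"hand":0.6,"offset":[0,0.2,7],"angular":[0,0,0]},{"hand":0.6,"offset":[0,0.2,12],"angular":[0,0,0]},{"hand":0.3,"offset":[0,2,16],"angular":[0,0,0]}])

```text
time: 33.83
tool_pos: [0.5343, -0.1551, 0.1914]
tcp_rot: [2.263, 2.176, 0.0]
wrist_force: [1.0, 0.5, -0.3]
width: 0.4
```

Request:
drive_tool(deltas=[{"hand":0,"offset":[0,6,1],"angular":[0,0,0]},{"hand":0,"offset":[0,9,2],"angular":[0,0,0]},{"hand":0,"offset":[0,9,2],"angular":[0,0,0]},{"hand":0,"offset":[0,9,2],"angular":[0,0,0]}])

```text
time: 34.33
tool_pos: [0.5337, -0.0645, 0.2089]
tcp_rot: [2.262, 2.18, -0.001]
wrist_force: [-0.1, 0.1, 0.1]
width: -0.001
```

Run:
```python
from h import *
np.set_printoptions(precision=4,suppress=True)
s=bot.read_state();print(s['time'],s['tool_pos'],s['tcp_rot'],s['width'],s['wrist_force'])
w=snap('wrist','wh');s=snap('side','sh');t=snap('top','toph')
a=cv2.resize(t['frame'][175:275,370:480],(400,364),interpolation=cv2.INTER_CUBIC);b=cv2.resize(w['frame'],(582,364))
cv2.imwrite('pics/al4.png',cv2.resize(np.hstack([a,b]),(800,297)))
```

```text
34.325 [ 0.5337 -0.0645  0.2089] [ 2.2618  2.1799 -0.0014] -0.0005655989374480432 [-0.0745  0.0955  0.1092]
```

View pics/al4.png

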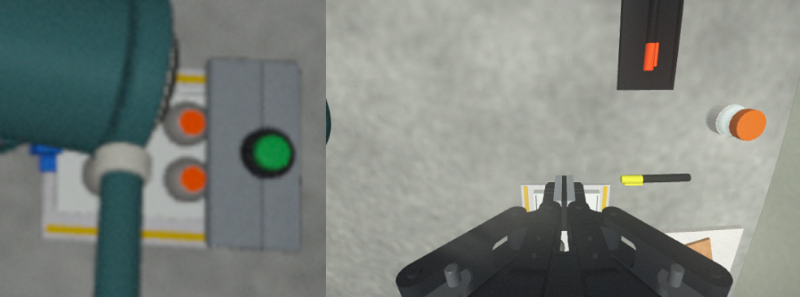

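The tray is home under the hood between the strips, with the stones still in it. The marker is in the pen tray. Now the button.

Request:
drive_tool(deltas=[{"hand":0,"offset":[-0.2,-6,0],"angular":[0,0,0]},{"hand":0,"offset":[-0.4,-12,0],"angular":[0,0,0]},{"hand":0,"offset":[-0.6,-18,0],"angular":[0,0,0]},{"hand":0,"offset":[-0.8,-24,0],"angular":[0,0,0]},{"hand":0,"offset":[-0.8,-29,-1],"angular":[0,0,0]},{"hand":0,"offset":[-0.8,-29,-4],"angular":[0,0,0]},{"hand":0,"offset":[-0.8,-29,-7.5],"angular":[0,0,0]},{"hand":0,"offset":[-0.8,-29,-9],"angular":[0,0,0]}])

```text
time: 35.48
tool_pos: [0.5236, -0.3537, 0.1159]
tcp_rot: [-2.261, -2.174, 0.002]
wrist_force: [-0.2, 0.8, -0.2]
width: -0.004
```

Request:
drive_tool(deltas=[{"hand":0,"offset":[0,0,-0.4],"angular":[0,0,0]},{"hand":0,"offset":[0,0,-0.8],"angular":[0,0,0]},{"hand":0,"offset":[0,0,-1.1],"angular":[0,0,0]},{"hand":0,"offset":[0,0,-1.1],"angular":[0,0,0]}])

```text
time: 35.98
tool_pos: [0.5263, -0.3538, 0.109]
tcp_rot: [2.261, 2.179, 0.0]
wrist_force: [-0.5, -0.7, -1.7]
width: -0.004
```

Request:
drive_tool(deltas=[{"hand":0,"offset":[0,0,-0.2],"angular":[0,0,0]},{"hand":0,"offset":[0,0,-0.4],"angular":[0,0,0]},{"hand":0,"offset":[0,0,-0.6],"angular":[0,0,0]},{"hand":0,"offset":[0,0,-0.6],"angular":[0,0,0]}])

```text
time: 36.48
tool_pos: [0.5263, -0.3539, 0.1027]
tcp_rot: [2.262, 2.179, 0.0]
wrist_force: [0.3, 0.9, 3.3]
width: -0.001
```

Request:
drive_tool(deltas=[{"hand":0,"offset":[0,0,-0.15],"angular":[0,0,0]},{"hand":0,"offset":[0,0,-0.3],"angular":[0,0,0]},{"hand":0,"offset":[0,0,-0.3],"angular":[0,0,0]}])

```text
time: 36.85
tool_pos: [0.5263, -0.3539, 0.1]
tcp_rot: [2.262, 2.179, 0.0]
wrist_force: [-0.3, 1.9, 6.5]
width: -0.002
```

Request:
drive_tool(deltas=[{"hand":0,"offset":[0,0,-0.15],"angular":[0,0,0]},{"hand":0,"offset":[0,0,-0.3],"angular":[0,0,0]},{"hand":0,"offset":[0,0,-0.3],"angular":[0,0,0]}])

```text
time: 37.22
tool_pos: [0.5264, -0.354, 0.0998]
tcp_rot: [2.261, 2.179, 0.0]
wrist_force: [-5.2, 4.3, 19.3]
width: -0.002
```

The button has bottomed out: 19 N with z holding at 0.100. Now I retract and make the final check.

Request:
drive_tool(deltas=[{"hand":0,"offset":[0,0,2],"angular":[0,0,0]},{"hand":0,"offset":[0,0,6],"angular":[0,0,0]},{"hand":0,"offset":[0,0,12],"angular":[0,0,0]},{"hand":0,"offset":[-2,5,16],"angular":[0,0,0]},{"hand":0,"offset":[-5,10,16],"angular":[0,0,0]},{"hand":0,"offset":[-8,15,16],"angular":[0,0,0]},{"hand":0,"offset":[-10,21,16],"angular":[0,0,0]},{"hand":0,"offset":[-11,27,16],"angular":[0,0,0]}])

```text
time: 38.22
tool_pos: [0.4142, -0.0824, 0.2558]
tcp_rot: [-2.264, -2.178, 0.0]
wrist_force: [1.0, 0.4, 0.8]
width: -0.003
```

Request:
drive_tool(deltas=[{"hand":0,"offset":[0,6,0],"angular":[0,0,0]},{"hand":0,"offset":[0,12,0],"angular":[0,0,0]},{"hand":0,"offset":[0,18,0],"angular":[0,0,0]},{"hand":0,"offset":[0,24,0],"angular":[0,0,0]},{"hand":0,"offset":[0,30,0],"angular":[0,0,0]},{"hand":0,"offset":[-5,35,0],"angular":[0,0,0]},{"hand":0,"offset":[-8,38,0],"angular":[0,0,0]},{"hand":0,"offset":[-8,38,0],"angular":[0,0,0]}])

```text
time: 39.22
tool_pos: [0.3334, 0.2979, 0.2557]
tcp_rot: [-2.256, -2.186, 0.002]
wrist_force: [-0.2, 0.8, 0.3]
width: -0.0
```

Run:
```python
from h import *
np.set_printoptions(precision=4,suppress=True)
s=bot.read_state();print(s['time'],s['tool_pos'],s['wrist_force'])
c=snap('top','topz');H,S,V=hs(c['frame']);g=cv2.cvtColor(c['frame'],cv2.COLOR_BGR2GRAY).astype(float)
for p,a,mm in blobs((H<12)&(S>170)&(V>120),12): print(p,a,onz(c,*p,.044)[:2])
for p,a,mm in blobs((H>100)&(H<125)&(S>150)&(np.arange(640)[None]>350)&(np.arange(640)[None]<400),12): print('blue',p,onz(c,*p,.04)[:2])
cv2.imwrite('pics/fin.png',cv2.resize(c['frame'][100:300,180:480],(780,520),interpolation=cv2.INTER_CUBIC))
```

```text
39.225 [0.3334 0.2979 0.2557] [-0.1678  0.7711  0.3423]
[309.3412 175.1882] 85 [0.6674 0.0455]
[407.3265 214.5714] 49 [ 0.5603 -0.2291]
[434.46 215.64] 50 [ 0.5587 -0.304 ]
[406.5417 232.8542] 48 [ 0.5096 -0.226 ]
[434.7143 234.6939] 49 [ 0.506  -0.3031]
[550.56 394.34] 250 [ 0.1053 -0.5834]
blue [385.6783 223.5043] [ 0.5347 -0.1696]
```

View pics/fin.png

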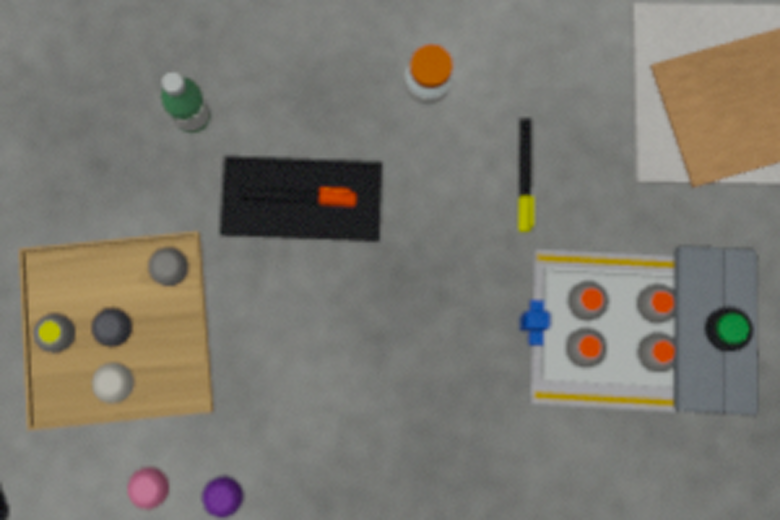

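The final view shows:
- **Tray:** four orange-dotted stones aboard at (592,299), (663,301), (590,347) and (664,351), squarely between the strips.
- **Marker:** in the pen tray at (300,195).
- **Bin:** the four other stones are still in it.
- **Left alone:** the jar, bottle, yellow-capped marker and both balls have not moved.

```bash
python3 -c "
from workcell import bot
print(bot.finish_job())"
```

```text
the job is handed in; nothing more can be done
None
```

The job is done and handed in at about 39 s of the 210 s allowed; no verdict is reported.

- **Marker:** the orange-capped marker lies lengthwise in the black pen tray.
- **Stones:** all four orange-dotted stones were present and are in the white tray. The yellow, pale, dark and bare stones are still in the bin.
- **Tray:** I slid it over the step and along the plate by its grip until it met the stop, with 20 N of push and no further movement. The last top view shows it evenly spaced between the yellow strips. It turned about 2° during the slide, matching the lamp's direction.
- **Button:** pressed until it bottomed out, at 19 N with the height no longer changing.
- **Left alone:** the yellow-capped marker, jar, bottle and pink and purple balls are where they started.

**Two things were off:**
- The first stone (about 41 N) and the third (27 N) met the tray floor harder than intended. I lowered the last one more gently.
- The tray met the stop about 3 mm before where I had worked it out from the images. I trusted the contact; the nose is hidden under the hood, so no picture shows it against the stop.

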